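# Hold back a belt tensioner past its ratchet for a belt change

## Task

The belt is off this drive unit and I am about to fit the new one, which will run round the drive pulley and the idler block. Push the hand lever of the tensioner on the idler block's side outward against its spring until its pawl has clicked over both ratchet teeth, go a little further so that the lever is clear of the pawl but not up against its end stop, and finish with the gripper still holding it there: I need that slack, and the pawl is only the safety catch. Leave the other tensioner and the things lying around alone.

Things in the scene. Friction and masses are not known exactly. Their poses are not given: they have to be found in the camera images.
- drive_unit: Belt-drive unit, fixed: shallow grey box 220 x 370 mm on four legs, its aluminium deck 90 mm above the bench. Origin under its centre on the bench; x axis from front (lever side) to back, y to its left. Toothed drive pulley at (65, 0) mm. Two mirror-image tensioners, left (+y) and right (-y). Rubber stop posts, 29 mm high, stand each side of each lever 45 mm from its pivot: inner = rest, outer = end stop.
- idler_block: Aluminium block 44 x 44 x 20 mm carrying a flanged grey roller (40 mm across, 54 mm high in all), bolted into one of the two seats at the back of the deck: x = 65 mm, y = +100 mm (left) or -100 mm (right) of the unit. Shows on which side the belt will run. Origin: centre of its underside, on the deck.
- seat_cover: Flat aluminium cover plate 44 x 44 x 4 mm with four screws that closes the unused seat. Origin: centre of its underside, on the deck.
- left_pivot (a point): Axis of the left tensioner, upright, 108 mm above the bench: the point in the middle of the tensioner's 8 mm thick steel plate (deck + 14 to deck + 22 mm).
- right_pivot (a point): The same for the right tensioner.
- left_paddle (a point): Centre of the left tensioner's upright thumb paddle, dark steel, at the front end of its hand lever, 82 mm from the pivot: 30 mm long along the lever, 12 mm thick across it, reaching 19 mm above and below this point; the lever's 16 mm wide plate lies from 11 mm below this point down. Moves on an arc about the pivot. Push its inner face outward, or grip it. Only a hex key lies between the paddles.
- right_paddle (a point): The same for the right tensioner.
- left_tensioner (a joint): Angle of the left tensioner: 0 at rest, when its lever points to the front turned 0.29 rad inward; grows as the lever is pushed outward to +y (clockwise from above). A spring drives it back (4 N at the paddle at rest, 11 N at 0.6). The pawl clicks behind the first tooth at 0.25, behind the second at 0.47 (and would catch it there); end stop at 0.74. Held properly: 0.51 to 0.71.
- right_tensioner (a joint): The same for the right tensioner, whose hand lever is pushed outward to -y (counter-clockwise from above).
- left_pawl (a joint): Sprung pawl slider at the outer edge of the deck beside the left pivot, value in m: 0 when home (at rest, or dropped in behind a tooth), up to 0.005 while it rides over a tooth. It works by itself; do not handle it.
- right_pawl (a joint): The same for the right pawl.
- screw_box: Bystander: yellow screw box 76 x 98 x 36 mm, loose on the bench to the left of the unit. Origin: centre of its underside.
- blow_pen: Bystander: blue air pen, 182 mm long, 28 mm thick, lying loose in front of the unit. Origin: under its middle.
- hex_key: Bystander: L-shaped dark steel hex key, 93 x 31 mm, 6 mm thick, lying loose on the deck midway between the two levers, long limb along the unit's y. Origin: underside, middle of the long limb.
- tweezers: Bystander: steel tweezers 124 mm long, 9 mm high, lying loose on the bench in front, left of the unit. Origin: under their middle.
- flux: Bystander: white dispensing bottle with a red needle cap, 44 mm across, 140 mm high, standing at the far left. Origin: centre of its underside.
- tape: Bystander: roll of brown tape, 90 mm across, 24 mm high, lying at the far left. Origin: centre of its underside.
- cup_loose_2: Bystander: ribbed white cup, 66 mm across, 59 mm high, at the back left. Origin: centre of its underside.

How it is judged:
By the outcome, as a careful person would: the job done as asked, in the order asked, and still so for the second after the job is handed in, while the arm keeps its last pose, push and grip.
It also fails if it takes over 38 s, if anything falls off the work surface, if the arm or the gripper's body presses on something with over 40 N, if the wrist force passes 120 N, or if a joint passes its speed limit or range.

## Robot

A 7-joint arm with a two-finger parallel gripper is mounted at the origin on a cart in front of the work surface, level with it; the furniture and walls round the work are solid. World frame = base frame: x ahead of the robot, y to its left, z up, the work surface at z = 0. Lengths are in m, angles in degrees, forces in N, time in s.
With the tool pointing down it reaches from about 0.4 to 0.85 m from the base axis. Payload 4.5 kg.
Tool frame: the origin (TCP) lies midway between the tips of the shut fingers; the grasp point (between the pads) lies 19 mm behind it; z points along the fingers, y is the line along which they close (so a half turn about z gives the same grasp; the last joint's range is limited). The gripper opens to 88 mm and grips with 3 to 60 N. Pads are 18 mm wide; open, the fingers measure 123 mm over their backs; the gripper's body (75 mm by 187 mm) begins 45 mm behind the grasp point.
Start: joints at [69.431, 39.483, -11.15, 89.685, 9.013, 51.709, -12.324], TCP at [0.239, -0.577, 0.239] pointing down, gripper open.
Joint ranges: [-172.22, 172.22], [-26.19, 119.32], [-84.43, 86.54], [7.71, 146.69], [-57.33, 237.33], [2.42, 119.75], [-152.13, 152.13]. Speed limits (degrees/s): [147.25, 147.25, 180, 180, 180, 180, 180].

## Interface

Orientations are given as [roll, pitch, yaw] about the fixed x, y, z axes, in that order (R = Rz(yaw) Ry(pitch) Rx(roll)).
In Python, from cell import ctrl, viewer gives the robot as it stands. The module is installed in compiled form; this text tells all that it offers.
- The arm moves only by the tool move_arm, never from a script. Its arguments are lists of equal length, an entry for each row: "hand": the opening, from -1 (shut) to 1 (fully open); "travel": the shift along the tool's x, y, z in mm, a list of three; "spin": the turn about the tool's z in degrees. A call has 1 to 8 rows; each row is the pose to reach, as a shift and turn from the pose commanded when the call began, along the tool's axes at that moment; what a row does not reach only later rows make up. A row lasts 1/10 s, in which the tool goes at most 50 mm and 8.59 degrees, less where a joint would pass 70% of its speed; a pose out of reach is approached as far as the arm can. A call with a gripper value outside its range is refused whole. The fingers move at their own pace and stop on an object; the grip force is fixed at half the most. Time passes only in rows, so rows that repeat a pose let the fingers close. It gives the time, the measured TCP pose, the force, the opening and the grip force at its end, in the units of the state.
- ctrl.read_state(): the state, without advancing time (a new reading comes with each control period).
- viewer.get_image(name): name is "scene" or "top" or "wrist"; returns (picture, depth): 420x560x3 uint8, red, green, blue; 420x560 float32, m along the optical axis (not along the pixel's ray), 0 where there is no reading.
- viewer.camera_params(name): a dict with "intrinsics" (3x3 intrinsics, pixels), "world_from_camera" (4x4, takes a point from camera to world coordinates). Camera axes: x right, y down, z forward; pixel columns grow to the right and rows downward; lengths in m; the calibration is good to about 2 mm. A picture is of the moment at which its call begins: read the wrist's pose just before it. camera_params takes no time and is no camera call; for the wrist camera it gives the pose at the moment of the call.
- ctrl.hand_in(): hands the job in; it is judged then, once.
The state is a dict: "t": time; "qpos": joint angles; "dq": joint speeds; "joint_efforts": joint torques, N m; "tool_pos": TCP position; "eef_rot": TCP orientation; "wrist_force": force on the tool from outside, world axes, zero at the start; "wrist_torque": the same for the moment, N m; "grip_width": opening from 0.0 (shut) to 1.0 (fully open); "gripper_force": force on a finger pad.
Only numpy, scipy, OpenCV 4.12 (cv2) and the standard library are available. Lean on these libraries where they do the work, as an engineer would, in place of code of your own. Each camera call takes 0.05 s, during which the arm holds its last target. There are 200 camera calls.

## Working session

There is one attempt and no reset: what is moved stays moved. The work goes in short steps, Python scripts to look and compute and a tool call to move; the robot and the scene stay as the last step left them, time stands still between calls to the robot, and variables do not carry over. Pictures are saved under pics/ and viewed, at most 10 in all, crops included, and the job is handed in when it is done.

Besides the shell and the picture viewer there is one more tool, called after "Emit:" by a JSON object that holds its "api" and its "payload", one argument or row to a line. move_arm: Moves the arm, as the interface text tells. Its arguments: {"type":"object","properties":{"hand":{"type":"array","items":{"type":"number"}},"travel":{"type":"array","items":{"type":"array","items":{"type":"number"}}},"spin":{"type":"array","items":{"type":"number"}}},"required":["hand","travel","spin"]}

```bash
mkdir -p pics
cat > h.py <<'E'
import numpy as np, cv2
from cell import ctrl, viewer
def snap(n,f):
    p=viewer.camera_params(n); im,d=viewer.get_image(n)
    cv2.imwrite(f'pics/{f}.png',im[:,:,::-1]); np.savez(f'pics/{f}.npz',d=d,K=p['intrinsics'],T=p['world_from_camera'])
def px(f,u,v,z=None):
    a=np.load(f'pics/{f}.npz');K,T=a['K'],a['T']
    r=np.linalg.inv(K)@[u,v,1]
    if z is None: s=np.median(a['d'][v-1:v+2,u-1:u+2])
    else: s=(z-T[2,3])/(T[:3,:3]@r)[2]
    return (T[:3,:3]@(r*s)+T[:3,3]).round(4)
E
python3 - <<'E'
from h import *
snap('top','top1'); snap('scene','sc1'); print(ctrl.read_state())
E
```

```text
{'t': 0.1, 'qpos': array([ 69.43137582,  39.52647801, -11.14472732,  89.73903268,
         9.01307129,  51.71202344, -12.32466618]), 'dq': array([-0.007599  , -0.19742914, -0.05800902, -0.1553193 , -0.01986293,
       -0.08965971, -0.01248796]), 'joint_efforts': array([-3.35098666e-03, -5.28497994e+01, -1.27171163e+00, -1.53837937e+01,
       -5.26500097e-02,  2.02100302e-03,  6.73035993e-05]), 'tool_pos': array([ 0.23895794, -0.57688664,  0.23801019]), 'eef_rot': array([-1.79904673e+02,  8.19141094e-03,  2.25091948e+01]), 'wrist_force': array([ 0.0809371 , -0.08683973, -0.72014165]), 'wrist_torque': array([ 0.0034054, -0.0214492, -0.0134548]), 'gripper_force': 0.0, 'grip_width': 1.0058018777473863}
```

View pics/top1.png

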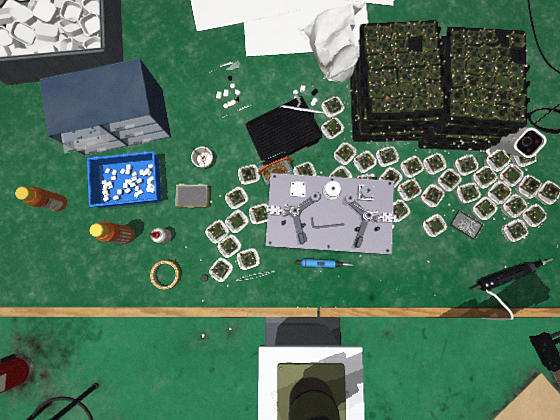

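View pics/sc1.png

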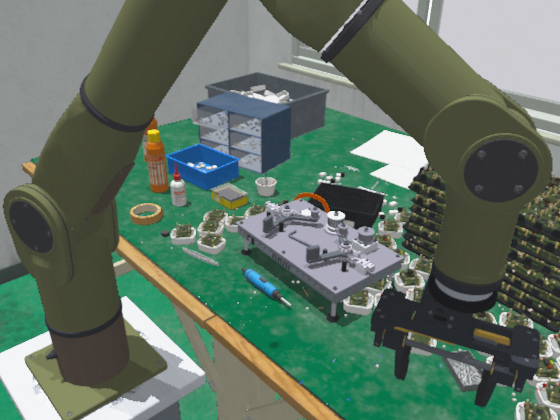

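The unit spans px (265-394, 175-252) in the top view. The scene view suggests the block is in the right seat, near top px (367,190). I'll enlarge that area to confirm.

Run:
```python
from h import *
im=cv2.imread('pics/top1.png')[165:260,260:400]
cv2.imwrite('pics/c1.png',cv2.resize(im,None,fx=5.6,fy=5.6,interpolation=cv2.INTER_CUBIC))
for u,v in [(298,188),(333,188),(367,190),(358,243),(303,238),(275,240),(385,240),(320,265)]: print(u,v,px('top1',u,v))
a=np.load('pics/top1.npz');print(a['K'][0,0],a['T'].round(3))
```

```text
298 188 [0.6252 0.0357 0.0932]
333 188 [ 0.6154 -0.0624  0.1427]
367 190 [ 0.6092 -0.1585  0.1432]
358 243 [ 0.4591 -0.1294  0.1422]
303 238 [0.4737 0.0239 0.1378]
275 240 [0.4708 0.1043 0.0904]
385 240 [ 0.47   -0.2178  0.0908]
320 265 [ 0.397  -0.0323  0.0259]
384.12320621378626 [[-1.000e-03 -9.930e-01  1.220e-01  4.110e-01]
 [-1.000e+00  3.000e-03  1.400e-02  6.800e-02]
 [-1.500e-02 -1.220e-01 -9.920e-01  1.221e+00]
 [ 0.000e+00  0.000e+00  0.000e+00  1.000e+00]]
```

View pics/c1.png

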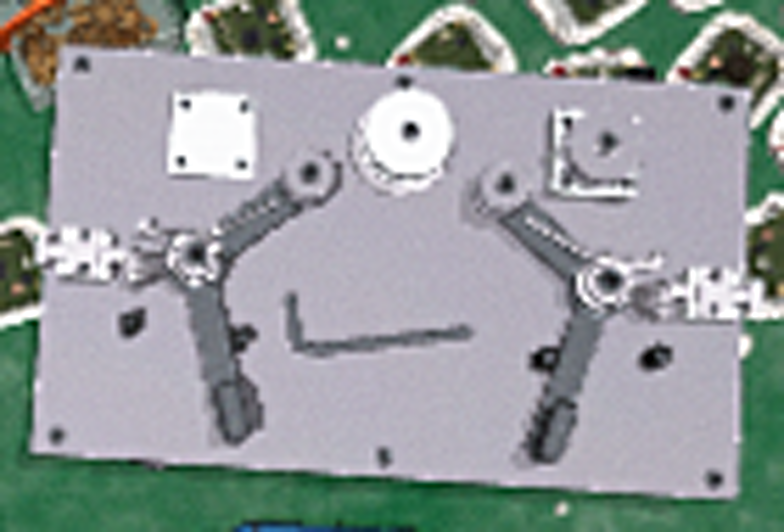

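The idler block is in the right seat: px (367,190) reads 53 mm above the deck, while the left seat has only the flat cover. So it's the right tensioner. Next I'll measure its paddle and work out the approach.

```bash
cat >> h.py <<'E'
def cloud(f):
    a=np.load(f'pics/{f}.npz');K,T,d=a['K'],a['T'],a['d']
    v,u=np.nonzero(d>0.05); p=(np.linalg.inv(K)@np.c_[u,v,np.ones(len(u))].T)*d[v,u]
    return (T[:3,:3]@p).T+T[:3,3]
def near(P,c,r,lo,hi):
    return P[(np.hypot(*(P[:,:2]-c).T)<r)&(P[:,2]>lo)&(P[:,2]<hi)]
def ax(Q):
    c=cv2.minAreaRect((Q[:,:2]*1000).astype(np.float32)); return c
def rel(t,s):   # world target -> tool travel mm
    from scipy.spatial.transform import Rotation as R
    return (R.from_euler('xyz',s['eef_rot'],degrees=True).inv().apply(np.array(t)-s['tool_pos'])*1000).round(1)
E
python3 - <<'E'
from h import *
P=cloud('top1')
Q=near(P,[.46,-.13],.03,.134,.148); print(len(Q),Q.mean(0),ax(Q))
print('pivot',px('top1',368,215,.115), 'idler',px('top1',368,190,.144),'cover',px('top1',298,189,.094))
s=ctrl.read_state(); print(rel([.462,-.13,.235],s))
E
```

```text
49 [ 0.46250253 -0.13238579  0.14103496] ((462.60882568359375, -132.27830505371094), (11.961740493774414, 30.071247100830078), 69.2147216796875)
pivot [ 0.541  -0.1653  0.115 ] idler [ 0.609  -0.1612  0.144 ] cover [0.6221 0.0358 0.094 ]
[ 377.1 -327.4    3.5]
```

Emit:
{"api": "move_arm", "payload": {
  "hand": [0.2, 0.2, 0.2, 0.2, 0.2, 0.2, 0.2, 0.2],
  "travel": [
    [20, -17, 0],
    [55, -48, 0],
    [92, -80, 0],
    [130, -112, 0],
    [167, -144, 0],
    [204, -176, 0],
    [241, -208, 0],
    [278, -240, 0]
  ],
  "spin": [3, 8, 14, 20, 26, 32, 38, 43]
}}

```text
t: 0.9
tool_pos: [0.4047, -0.2474, 0.2386]
eef_rot: [-180.0, 0.0, -20.7]
wrist_force: [2.0, 0.4, -0.1]
grip_width: 0.602
gripper_force: 0.0
```

Run:
```python
from h import *
s=ctrl.read_state(); print(s['t'],s['tool_pos'],s['eef_rot'],s['qpos'],rel([.463,-.132,.215],s))
```

```text
0.9 [ 0.40466963 -0.24738249  0.23860896] [-1.79998881e+02  1.25428371e-02 -2.07313743e+01] [ 23.45588349  28.48183952   3.65867948 115.41007876  -2.9527426
  36.20592194 -81.67494874] [  13.7 -128.6   23.6]
```

Emit:
{"api": "move_arm", "payload": {
  "hand": [0.2, 0.2, 0.2, 0.2, 0.2, 0.2],
  "travel": [
    [4, -40, 5],
    [9, -80, 10],
    [12, -115, 15],
    [13, -128, 20],
    [13, -128, 20],
    [13, -128, 20]
  ],
  "spin": [0, 0, 0, 0, 0, 0]
}}

```text
t: 1.5
tool_pos: [0.4603, -0.1355, 0.2186]
eef_rot: [179.9, 0.0, -20.6]
wrist_force: [-0.1, -0.4, -0.8]
grip_width: 0.602
gripper_force: 0.0
```

Run:
```python
from h import *
s=ctrl.read_state(); snap('wrist','w1'); print(s['t'],s['tool_pos'],s['eef_rot'])
P=cloud('w1'); Q=near(P,[.463,-.132],.035,.134,.15); print(len(Q))
if len(Q)>20: print(Q.mean(0),ax(Q),rel([.4627,-.1322,.117],s))
```

```text
1.5 [ 0.46030092 -0.13552163  0.21861359] [ 1.79916932e+02  3.91410527e-02 -2.05915568e+01]
635
[ 0.46583973 -0.13395343  0.14121285] ((464.8492431640625, -133.2809600830078), (11.542420387268066, 28.919031143188477), 69.4281234741211) [  1.1  -4.1 101.6]
```

View pics/w1.png

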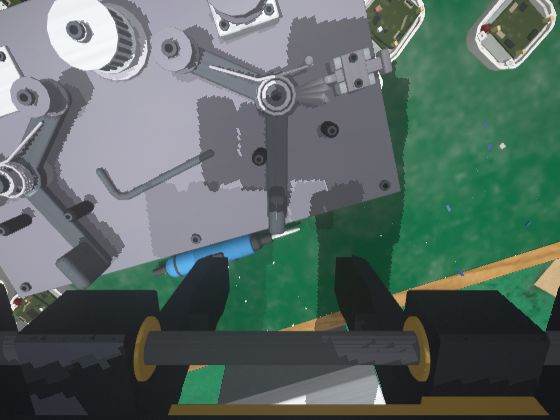

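The paddle (px 277,205) sits centred between the open fingers and is aligned with them. The stop posts are clear of the fingers and the blue pen lies low in front. Going down and gripping.

Emit:
{"api": "move_arm", "payload": {
  "hand": [0.2, 0.2, 0.2, 0.2, 0.2, 0.2],
  "travel": [
    [3, -3.5, 15],
    [3, -3.5, 40],
    [3, -3.5, 65],
    [3, -3.5, 87],
    [3, -3.5, 101],
    [3, -3.5, 101]
  ],
  "spin": [0, 0, 0, 0, 0, 0]
}}

```text
t: 2.15
tool_pos: [0.4635, -0.1337, 0.1166]
eef_rot: [179.9, 0.2, -20.7]
wrist_force: [0.7, 0.1, -0.5]
grip_width: 0.599
gripper_force: 0.0
```

Emit:
{"api": "move_arm", "payload": {
  "hand": [-0.2, -0.5, -1, -1, -1, -1, -1, -1],
  "travel": [
    [0, 0, 0],
    [0, 0, 0],
    [0, 0, 0],
    [0, 0, 0],
    [0, 0, 0],
    [0, 0, 0],
    [0, 0, 0],
    [0, 0, 0]
  ],
  "spin": [0, 0, 0, 0, 0, 0, 0, 0]
}}

```text
t: 2.95
tool_pos: [0.4649, -0.1333, 0.1181]
eef_rot: [179.9, -0.0, -20.6]
wrist_force: [-2.5, -5.1, 3.6]
grip_width: 0.134
gripper_force: 30.0
```

Run:
```python
from h import *
s=ctrl.read_state(); print({k:s[k] for k in('t','tool_pos','eef_rot','wrist_force','grip_width','gripper_force')})
from scipy.spatial.transform import Rotation as R
# arc: paddle p about pivot; travel in current tool axes
p=np.array(s['tool_pos'][:2]); lev=np.radians(159.3); piv=np.array([.464,-.133])-.082*np.array([np.cos(lev),np.sin(lev)])
print(piv,np.hypot(*(p-piv)))
for a in np.radians([4,8,12,16,20,24,28,32,35,36]):
    q=piv+R.from_euler('z',a).as_matrix()[:2,:2]@(p-piv); print(np.degrees(a).round(),rel([*q,s['tool_pos'][2]],s))
```

```text
{'t': 2.95, 'tool_pos': array([ 0.46488793, -0.13330647,  0.11808005]), 'eef_rot': array([ 1.79894390e+02, -4.10825499e-02, -2.05903729e+01]), 'wrist_force': array([-2.5032603 , -5.05582259,  3.57755206]), 'grip_width': 0.13361573768151616, 'gripper_force': 29.9993097782135}
[ 0.54070641 -0.16198494] 0.0810610666942376
4.0 [0.2 5.7 0. ]
8.0 [ 0.8 11.3  0. ]
12.0 [ 1.7 16.9  0. ]
16.0 [ 3.1 22.4  0. ]
20.0 [ 4.8 27.7  0.1]
24.0 [ 6.9 33.   0.1]
28.0 [ 9.4 38.1  0.1]
32.0 [12.2 43.   0.1]
35.0 [14.6 46.5  0.1]
36.0 [15.4 47.7  0.1]
```

Emit:
{"api": "move_arm", "payload": {
  "hand": [-1, -1, -1, -1, -1, -1, -1, -1],
  "travel": [
    [0, 2.8, 0],
    [0.2, 5.7, 0],
    [0.8, 11.3, 0],
    [1.7, 16.9, 0],
    [3.1, 22.4, 0],
    [4.8, 27.7, 0],
    [4.8, 27.7, 0],
    [4.8, 27.7, 0]
  ],
  "spin": [-2, -4, -8, -12, -16, -20, -20, -20]
}}

```text
t: 3.75
tool_pos: [0.4599, -0.1575, 0.118]
eef_rot: [-179.8, 0.0, -0.4]
wrist_force: [-2.4, 4.1, 6.8]
grip_width: 0.132
gripper_force: 30.4
```

Run:
```python
from h import *
s=ctrl.read_state(); print({k:s[k] for k in('t','tool_pos','eef_rot','wrist_force','grip_width','gripper_force')})
from scipy.spatial.transform import Rotation as R
piv=np.array([.5407,-.1620]); r0=np.array([.46489,-.13331])-piv; r=s['tool_pos'][:2]-piv
print(np.degrees(np.arctan2(r0[0]*r[1]-r0[1]*r[0],r0@r)),np.hypot(*r))
for a in np.radians([24,28,32,35,36,37]):
    q=piv+R.from_euler('z',a).as_matrix()[:2,:2]@r0; print(np.degrees(a).round(),rel([*q,s['tool_pos'][2]],s))
```

```text
{'t': 3.75, 'tool_pos': array([ 0.45992459, -0.15747405,  0.11795388]), 'eef_rot': array([-1.79845503e+02,  1.78648775e-02, -4.00938264e-01]), 'wrist_force': array([-2.40670538,  4.05831926,  6.78345836]), 'grip_width': 0.13212204651959894, 'gripper_force': 30.427090232551564}
17.521953339349174 0.08090210513546671
24.0 [-0.1  9.2 -0. ]
28.0 [ 0.5 14.8 -0. ]
32.0 [ 1.4 20.4 -0.1]
35.0 [ 2.4 24.5 -0.1]
36.0 [ 2.8 25.9 -0.1]
37.0 [ 3.2 27.2 -0.1]
```

Emit:
{"api": "move_arm", "payload": {
  "hand": [-1, -1, -1, -1, -1, -1, -1, -1],
  "travel": [
    [0.2, 5.6, 0],
    [0.8, 11.3, 0],
    [1.8, 16.8, 0],
    [2.4, 19.6, 0],
    [3.2, 22.5, 0],
    [3.5, 23.7, 0],
    [3.5, 23.7, 0],
    [3.5, 23.7, 0]
  ],
  "spin": [-4, -8, -12, -14, -16, -17, -17, -17]
}}

```text
t: 4.55
tool_pos: [0.4621, -0.1809, 0.1179]
eef_rot: [-179.8, 0.1, 16.6]
wrist_force: [-3.3, 3.4, 9.6]
grip_width: 0.136
gripper_force: 30.3
```

Run:
```python
from h import *
s=ctrl.read_state(); print({k:s[k] for k in('t','tool_pos','eef_rot','wrist_force','grip_width','gripper_force')})
piv=np.array([.5407,-.1620]); r0=np.array([.46489,-.13331])-piv; r=s['tool_pos'][:2]-piv
print(np.arctan2(r0[0]*r[1]-r0[1]*r[0],r0@r),np.hypot(*r))
snap('wrist','w2');snap('top','top2')
P=cloud('top2')
for f in('w2','top2'):
    Q=near(cloud(f),[.46,-.18],.03,.134,.146); print(f,len(Q),ax(Q) if len(Q)>5 else '')
im=np.hstack([cv2.imread('pics/w2.png')[:300],]); cv2.imwrite('pics/c2.png',im)
```

```text
{'t': 4.55, 'tool_pos': array([ 0.46210122, -0.1808959 ,  0.11792649]), 'eef_rot': array([-1.79797786e+02,  9.05725746e-02,  1.66050157e+01]), 'wrist_force': array([-3.3300694 ,  3.43015376,  9.63307502]), 'grip_width': 0.13601113543867602, 'gripper_force': 30.3136660673772}
0.5977206670071645 0.0808382545727435
w2 2970 ((467.27001953125, -176.3631134033203), (34.56514358520508, 35.18517303466797), 70.13512420654297)
top2 0
```

View pics/c2.png

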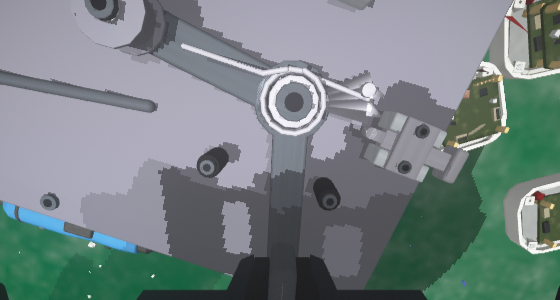

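The lever stands between the posts with a gap of about 5 mm to the end stop (post at px 327,193). The TCP arc gives 0.60 rad and the gap about 0.62, which is mid-window and past both teeth, and the grip is firm at 30 N.

Run:
```python
from h import *
s=ctrl.read_state(); print(s['t'],s['tool_pos'],s['gripper_force']); print(ctrl.hand_in())
```

```text
4.65 [ 0.4620917  -0.18088854  0.11794783] 30.32126732308825
the job is handed in; nothing more can be done
None
```

The right tensioner, on the idler block's side, is pushed past both pawl teeth to about 0.60 rad (estimated from the gripper position and a camera view), clear of its end stop and still held by the gripper; the job is handed in, and the other tensioner and loose items were not handled.

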